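# Slide the tall bottle into its holder

### The job

Push the tall bottle along the counter into the empty wooden holder until it is fully home against the holder's back rail. Push with the fingertips near its foot so that it slides upright: do not tip it, lift it or take it between the fingers, and do not disturb the other goods. Leave it standing there and take the hand away.

Things in the scene. Friction and masses are not known exactly. Their poses are not given: they have to be found in the camera images.
- tall_bottle: the tall clear bottle with a red cap and red label, loose on the counter, upright; about 0.2 to 0.4 kg, 205 mm tall, of square section with bevelled corners, 58 mm across the flats, 71 mm across the corners, straight up to 140 mm; its foot is 51 mm across the flats. It tips if pushed much above 35 mm. Origin: centre of its underside; x and y square to its flats, z up.
- empty_holder: the empty one of two equal low U-shaped dark wood holders fixed to the counter, no floor: back rail and two arms, 24 mm high, 10 mm thick, 86 mm clear between arms, open to the robot; left or right of the other. Origin: on the counter where the bottle's axis stands when home square. x points from mouth to back rail, y to the left arm; rail's inner face at x = +29.5 mm, arm ends at x = -17 mm.
- tin_holder: the other holder, same shape, size and axes, occupied by a flat round tin; it stands beside the empty one, centres 105 to 165 mm apart.
- small_tin: tin can with a red label, 57 mm in diameter, 72 mm tall, on the counter to the right of the work, to be left alone. Origin: centre of its underside.
- balm_tin: flat round green tin, 62 mm in diameter, 24 mm high, lying in the other holder, to be left alone. Origin: centre of its underside.
- shaker: spice jar with a white cap, 46 mm in diameter, 97 mm tall, further to the right, to be left alone. Origin: centre of its underside.
There are look-alikes about, which are no part of the job. Leave any blue look-alike of the tall_bottle alone.

How it is judged:
By the outcome, as a careful person would: the job done as asked, in the order asked, and still so for the second after the job is handed in, with the robot touching nothing.
It also fails if it takes over 69 s, if anything falls off the work surface, if the arm or the gripper's body presses on something with over 40 N, if the wrist force passes 120 N, or if a joint passes its speed limit or range.

### The arm

A 6-joint arm with a two-finger parallel gripper is mounted at the origin on a cart in front of the work surface, level with it; the furniture and walls round the work are solid. World frame = base frame: x ahead of the robot, y to its left, z up, the work surface at z = 0. Lengths are in mm, angles in rad, forces in N, time in s.
With the tool pointing down it reaches from about 275 to 1000 mm from the base axis. Payload 8.4 kg.
Tool frame: the origin (TCP) lies between the finger pads; the fingertips stand r.finger_overhang ahead of it and the grasp point (between the pads) is the TCP (r.finger_overhang is the distance from the TCP to the fingertips, in mm); z points along the fingers, y is the line along which they close (so a half turn about z gives the same grasp; the last joint's range is limited). The gripper opens to 85 mm and grips with 20 to 120 N. Pads are 22 mm wide; open, the fingers measure 114 mm over their backs; the gripper's body (76 mm by 85 mm) begins 54 mm behind the grasp point. The pads swing forward as they close: fully open they stand 13 mm farther back than shut.
Start: joints at [-1.117, 0.353, 1.633, -0, 1.155, -0.002], TCP at [275.112, -561.196, 250.281] pointing down, gripper open.
Joint ranges: [-2.63, 2.63], [-0.92, 2.1], [0.06, 2.66], [-1.3, 4.44], [0, 2.69], [-3.02, 3.02]. Speed limits (rad/s): [2.22, 2.22, 2.79, 3.14, 3.14, 3.14].

### API

Orientations are given as [roll, pitch, yaw] about the fixed x, y, z axes, in that order (R = Rz(yaw) Ry(pitch) Rx(roll)).
In Python, from rig import r, cams, sign_off gives the robot as it stands.
- The arm moves only by the shell command python3 -m crank 'ROWS' [FORCE]. ROWS is JSON, a list of rows, each a list of 7 numbers: the shift along the tool's x, y, z in m, then the turn, a rotation vector about the tool's x, y, z in rad, then the closure, from 0 (fully open) to 1 (shut). In form: [[dx, dy, dz, ax, ay, az, gripper], ...]. A call has 1 to 5 rows; each row is the pose to reach, as a shift and turn from the pose commanded when the call began, along the tool's axes at that moment; what a row does not reach only later rows make up. A row lasts 1/10 s, in which the tool goes at most 50 mm and 8.59 degrees, less where a joint would pass 70% of its speed; a pose out of reach is approached as far as the arm can. A call with a gripper value outside its range is refused whole. The fingers move at their own pace and stop on an object; FORCE is the grip in N (left out, the last holds). Time passes only in rows, so rows that repeat a pose let the fingers close. It gives the time, the measured TCP pose, the force, the opening and the grip force at its end, in the units of the state.
- r.sense(): the state, without advancing time (a new reading comes with each control period).
- cams.grab_frame(name): name is "scene" or "top" or "wrist"; returns a dict with "image" (384x512x3 uint8, red, green, blue), "fx", "fy", "cx", "cy" (pixels), "position" and "orientation" of the camera in the world. Camera axes: x right, y down, z forward; pixel columns grow to the right and rows downward; lengths in mm; the calibration is good to about 2 mm. A picture is of the moment at which its call begins. There is no depth.
- sign_off(): hands the job in; it is judged then, once.
The state is a dict: "clock": time; "qpos": joint angles; "qvel": joint speeds; "joint_efforts": joint torques, N m; "eef_pos": TCP position; "tcp_rot": TCP orientation; "contact_force": force on the tool from outside, world axes, zero at the start; "wrist_torque": the same for the moment, N m; "opening": opening from 0.0 (shut) to 1.0 (fully open); "grasp_force": force on a finger pad.
Only numpy, scipy, OpenCV 4.12 (cv2) and the standard library are available. Lean on these libraries where they do the work, as an engineer would, in place of code of your own. Each camera call takes 0.05 s, during which the arm holds its last target. There are 200 camera calls.

## Working session

There is one attempt and no reset: what is moved stays moved. The work goes in short steps, Python scripts to look and compute and a shell command to move; the robot and the scene stay as the last step left them, time stands still between calls to the robot, and variables do not carry over. Pictures are saved under pics/ and viewed, at most 10 in all, crops included, and the job is handed in when it is done.

```bash
mkdir -p pics; ls
python3 - <<'E'
from rig import r,cams
import cv2,numpy as np,json
print(r.finger_overhang, r.sense())
for n in ("scene","top"):
    f=cams.grab_frame(n); cv2.imwrite(f"pics/{n}0.png",cv2.cvtColor(f["image"],cv2.COLOR_RGB2BGR))
    print(n,{k:v for k,v in f.items() if k!="image"})
a=cv2.imread("pics/scene0.png");b=cv2.imread("pics/top0.png")
E
```

```text
pics
19.0 {'clock': 0.0, 'qpos': array([-1.11737807e+00,  3.53673741e-01,  1.63413318e+00, -1.79759137e-05,
        1.15520507e+00, -2.40137308e-03]), 'qvel': array([ 0.00023874, -0.00203285,  0.00053371, -0.00027395, -0.00063302,
       -0.00031758]), 'joint_efforts': array([-1.30607928e-03, -6.05260992e+01, -3.42056644e+01, -2.42288679e-04,
        9.34372918e-03, -1.15171616e-05]), 'eef_pos': array([ 274.92044537, -560.78419836,  249.54608877]), 'tcp_rot': array([-3.14017327e+00,  1.30270300e-05,  4.55826904e-01]), 'contact_force': array([-0.09261822,  0.91503845,  0.59926932]), 'wrist_torque': array([ 0.05791457,  0.04519562, -0.03632183]), 'grasp_force': 0.0, 'opening': 1.0026059436435117}
scene {'fx': 376.44599422991945, 'fy': 376.44599422991945, 'cx': 258.0811332286418, 'cy': 200.2282377135602, 'position': array([125.25312356, 783.66881937, 422.64486949]), 'orientation': array([-2.00995236,  0.01926602, -2.61200594])}
top {'fx': 404.1762712884429, 'fy': 404.1762712884429, 'cx': 247.38398242833551, 'cy': 182.10492549516013, 'position': array([306.82126619, 195.00848705, 879.18203561]), 'orientation': array([-2.89467538e+00, -6.90076406e-04, -1.93883848e+00])}
```

View pics/scene0.png

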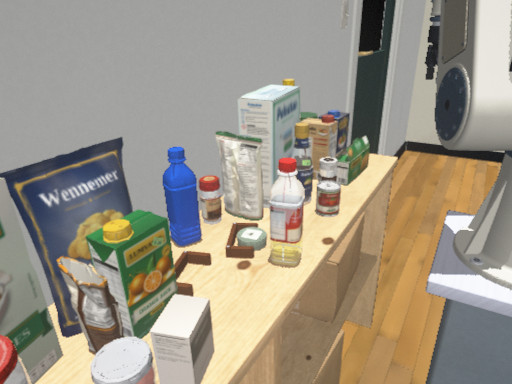

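View pics/top0.png

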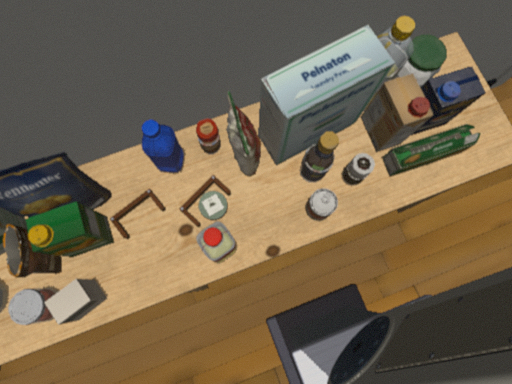

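The top view shows the red-capped clear bottle at about (213,238). The two U holders are at about (138,212), empty, and (205,200), holding the green tin. The blue bottle look-alike is at (163,145) and the small red-capped jar at (208,130). Only the one at (213,238) is a tall clear bottle with both a red cap and a red label. I'll confirm that in an enlarged crop.

```bash
cat > h.py <<'E'
import numpy as np,cv2
from scipy.spatial.transform import Rotation as R
def ray(f,u,v):
    d=np.array([(u-f["cx"])/f["fx"],(v-f["cy"])/f["fy"],1.])
    return np.array(f["position"]),R.from_euler("xyz",f["orientation"]).as_matrix()@d
def onz(f,u,v,z=0):
    p,d=ray(f,u,v); return (p+d*(z-p[2])/d[2])
def proj(f,P):
    c=R.from_euler("xyz",f["orientation"]).as_matrix().T@(np.array(P,float)-f["position"])
    return np.array([f["fx"]*c[0]/c[2]+f["cx"],f["fy"]*c[1]/c[2]+f["cy"]])
E
python3 - <<'E'
from h import *
from rig import cams
a=cv2.imread("pics/scene0.png")[150:280,150:350];b=cv2.imread("pics/top0.png")[165:275,95:265]
a=cv2.resize(a,(615,400)[:2],interpolation=3)if 0 else cv2.resize(a,None,fx=2.9,fy=2.9,interpolation=2);b=cv2.resize(b,None,fx=4.7,fy=4.7,interpolation=2)
cv2.imwrite("pics/ca.png",a);cv2.imwrite("pics/cb.png",b)
t=cams.grab_frame("top")
for u,v in [(213,238)]: print([onz(t,u,v,z).round() for z in (0,205)])
for u,v in [(112,217),(150,192),(128,236),(163,209),(182,209),(214,178),(229,193),(197,225)]: print(u,v,onz(t,u,v,24).round())
E
```

```text
[array([424., 229.,   0.]), array([396., 221., 205.])]
112 217 [540. 414.  24.]
150 192 [563. 322.  24.]
128 236 [489. 394.  24.]
163 209 [517. 307.  24.]
182 209 [503. 269.  24.]
214 178 [543. 182.  24.]
229 193 [499. 163.  24.]
197 225 [459. 251.  24.]
```

View pics/ca.png

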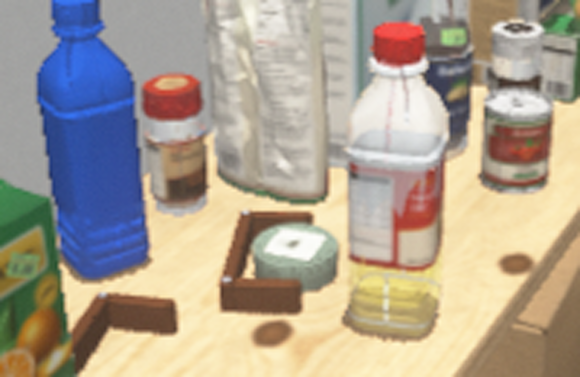

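View pics/cb.png

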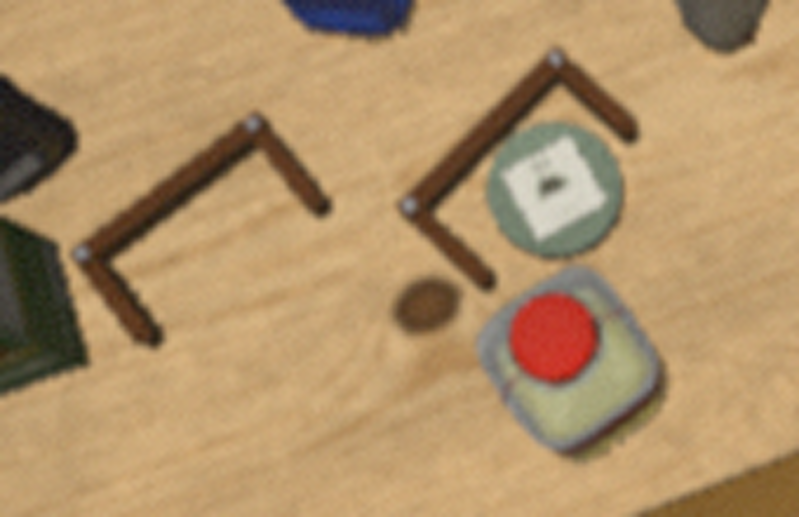

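The tall clear bottle with red cap and red label is at top (213,237) and scene (287,200). The blue bottle at top (163,145) is only a look-alike. The empty holder is the left one: rail corners at about (112,219) and (149,191), arm ends at about (127,237) and (163,209).

```bash
cat > m.py <<'E'
from h import *
from rig import cams
def cap(f,roi):
    h=cv2.cvtColor(f["image"],cv2.COLOR_RGB2HSV); m=(((h[...,0]<6)|(h[...,0]>174))&(h[...,1]>170)&(h[...,2]>120)).astype(np.uint8)
    k=np.zeros_like(m); x0,x1,y0,y1=roi; k[y0:y1,x0:x1]=m[y0:y1,x0:x1]
    n,l,s,c=cv2.connectedComponentsWithStats(k); i=1+np.argmax(s[1:,4]); return s[i],c[i]
def tri(fa,pa,fb,pb):
    p,d=ray(fa,*pa);q,e=ray(fb,*pb);A=np.c_[d,-e];t=np.linalg.lstsq(A,q-p,rcond=None)[0]
    a,b=p+d*t[0],q+e*t[1]; return (a+b)/2,np.linalg.norm(a-b)
E
python3 - <<'E'
from m import *
t=cams.grab_frame("top");s=cams.grab_frame("scene")
ct=cap(t,(190,240,215,265));cs=cap(s,(270,310,150,180));print(ct,cs)
print("cap top z197",onz(t,*ct[1],197),"tri",tri(t,ct[1],s,cs[1]))
C=lambda u,v,z:onz(t,95+u/4.7,165+v/4.7,z)[:2]
L,Rr,aL,aR=[C(*p,24) for p in [(82,253),(253,123),(150,338),(320,205)]]
d=L-Rr; print("holder",L,Rr,aL,aR,np.linalg.norm(d),"yaw",np.arctan2(-d[0],d[1]),[np.arctan2(*(a-b)[::-1]) for a,b in((L,aL),(Rr,aR))])
y=np.arctan2(-d[0],d[1]);print("origin",(L+Rr)/2-34.5*np.array([np.cos(y),np.sin(y)]))
for a,b in [((490,320),(560,270)),((595,272),(660,355)),((662,385),(585,450)),((480,345),(555,447))]:
    e=C(*b,140)-C(*a,140); print("edge",np.linalg.norm(e),np.arctan2(e[1],e[0])%(np.pi/2))
for n,p in (("small tin",(322,203)),("tinholder armL",(197,225))): print(n,onz(t,*p,72 if n[0]=='s' else 24))
for x in range(395,396): print("scene foot px of (396,221)",proj(s,(396,221,0)))
b=cv2.resize(s["image"][150:280,150:350],None,fx=2.9,fy=2.9)
E
```

```text
(array([204, 228,  18,  18, 248], dtype=int32), array([212.31048387, 236.36290323])) (array([279, 158,  17,  14, 178], dtype=int32), array([287.38202247, 163.93258427]))
cap top z197 [400.42867439 221.69396829 197.        ] tri (array([400.00583358, 221.55074953, 198.89393458]), np.float64(0.35053872206389536))
holder [535.86144953 414.48960478] [565.6981414  323.69903252] [487.87055291 396.92921102] [518.04603699 306.83631816] 95.56754780788644 yaw 0.31751344870042103 [np.float64(0.3507784607504063), np.float64(0.3401195087957938)]
origin [518.0042894  358.32323691]
edge 33.20336799591372 0.26202805957538544
edge 41.27049460438098 0.3032203611089015
edge 38.273129342462404 0.33163031396148446
edge 49.03736673443854 0.28712930024441263
small tin [401.01081179  -4.51836684  72.        ]
tinholder armL [458.52724207 250.6272259   24.        ]
scene foot px of (396,221) [287.85013357 259.52782776]
```

```bash
cat >> h.py <<'E'
EX=np.array([.946,.324,0]);EY=np.array([-.324,.946,0]);PSI=.33
def need(P,yaw,th):
    from rig import r
    s=r.sense(); R0=R.from_euler("xyz",s["tcp_rot"]); Rt=R.from_euler("z",yaw)*R.from_euler("x",np.pi)*R.from_euler("y",th)
    d=R0.inv().apply(np.array(P)-s["eef_pos"])/1000; w=(R0.inv()*Rt).as_rotvec()
    print("pos",s["eef_pos"].round(1),"F",s["contact_force"].round(1),"t",round(s["clock"],2),"open",s["opening"],"q",s["qpos"].round(2)); print("need",d.round(4),w.round(3))
E
python3 - <<'E'
from h import *
need((424,150,200),PSI+np.pi/2,.6)
E
```

```text
pos [ 275.  -561.   249.9] F [ 0.  -0.  -0.6] t 0.25 open 0.997742127408835 q [-1.12  0.35  1.63 -0.    1.16 -0.  ]
need [ 0.4467 -0.5728  0.0503] [ 0.432  0.49  -1.398]
```

```bash
python3 -m crank '[[0.03,-0.04,0,0,0,-0.1,0.82],[0.06,-0.08,0,0,0,-0.2,0.82],[0.09,-0.115,0,0,0,-0.3,0.82],[0.12,-0.155,0,0,0,-0.4,0.82],[0.15,-0.19,0,0,0,-0.5,0.82]]'
python3 - <<'E'
from h import *
need((424,150,200),PSI+np.pi/2,.6)
E
```

```text
clock: 0.75
eef_pos: [325.9, -322.5, 250.2]
tcp_rot: [-3.141, -0.0, 0.959]
contact_force: [-0.3, 0.3, 0.6]
opening: 0.181
grasp_force: 0.0
pos [ 325.9 -322.5  250.2] F [-0.3  0.3  0.6] t 0.75 open 0.18148295226073374 q [-0.78  0.09  1.97  0.    1.08 -0.17]
need [ 0.4432 -0.1908  0.0503] [ 0.282  0.554 -0.912]
```

```bash
python3 -m crank '[[0.044,-0.019,0,0,0,-0.1,0.82],[0.088,-0.038,0,0,0,-0.2,0.82],[0.132,-0.057,0,0,0,-0.3,0.82],[0.176,-0.076,0,0,0,-0.4,0.82],[0.22,-0.095,0,0,0,-0.5,0.82]]'
python3 - <<'E'
from h import *
need((424,150,200),PSI+np.pi/2,.6)
E
```

```text
clock: 1.25
eef_pos: [375.5, -88.3, 250.6]
tcp_rot: [3.141, 0.0, 1.46]
contact_force: [0.6, -0.0, 0.7]
opening: 0.181
grasp_force: 0.0
pos [375.5 -88.3 250.6] F [ 0.6 -0.   0.7] t 1.25 open 0.18082771385156715 q [-0.23 -0.04  2.11  0.    1.07 -0.12]
need [0.2422 0.0217 0.0506] [ 0.133  0.59  -0.428]
```

```bash
python3 -m crank '[[0.046,0.004,0,0.026,0.118,-0.086,0.82],[0.092,0.009,0.01,0.053,0.236,-0.171,0.82],[0.14,0.013,0.02,0.08,0.354,-0.257,0.82],[0.187,0.017,0.035,0.106,0.472,-0.342,0.82],[0.235,0.0215,0.05,0.133,0.59,-0.428,0.82]]'
python3 - <<'E'
from h import *
need((424,150,33),PSI+np.pi/2,.6)
E
```

```text
clock: 1.75
eef_pos: [424.5, 142.1, 200.6]
tcp_rot: [3.138, -0.604, 1.902]
contact_force: [0.1, -1.0, -0.2]
opening: 0.179
grasp_force: 0.0
pos [424.5 142.1 200.6] F [ 0.1 -1.  -0.2] t 1.75 open 0.1790822027873623 q [-0.07  0.28  2.02  0.6   1.17 -0.73]
need [-0.0889  0.0016  0.1424] [ 0.003 -0.004  0.001]
```

```bash
python3 -m crank '[[-0.022,0,0.036,0,0,0,0.82],[-0.045,0.001,0.072,0,0,0,0.82],[-0.067,0.001,0.108,0,0,0,0.82],[-0.082,0.001,0.132,0,0,0,0.82],[-0.0885,0.0015,0.142,0,0,0,0.82]]'
python3 - <<'E'
from m import *
need((424,150,33),PSI+np.pi/2,.6)
f=cams.grab_frame("scene");cv2.imwrite("pics/s2.png",cv2.cvtColor(cv2.resize(f["image"][130:300,180:400],None,fx=3,fy=3),cv2.COLOR_RGB2BGR))
E
```

```text
clock: 2.25
eef_pos: [421.4, 147.8, 31.0]
tcp_rot: [-3.137, -0.601, 1.895]
contact_force: [0.4, 0.2, 0.3]
opening: 0.179
grasp_force: 0.0
pos [421.4 147.8  31. ] F [0.4 0.2 0.3] t 2.25 open 0.17899898535833197 q [-0.06  0.59  2.09  0.75  0.87 -1.  ]
need [ 0.0022  0.0031 -0.0009] [-0.001 -0.001 -0.005]
```

View pics/s2.png

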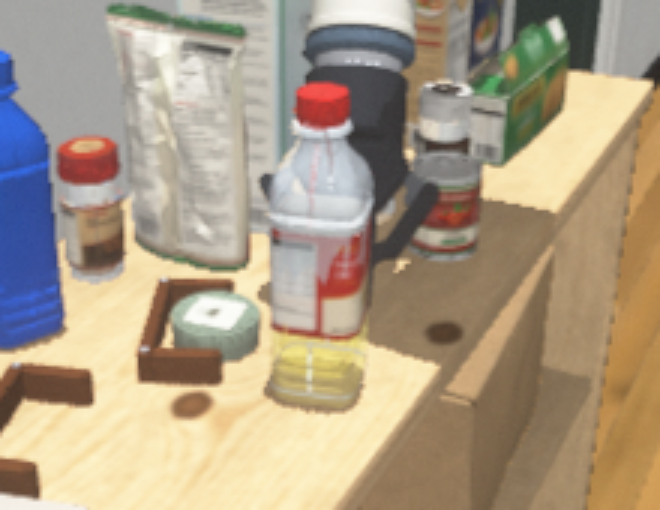

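The crop shows the hand standing behind the upright bottle at about (325,250), with nothing touched. I'll close up, then push along the counter.

```bash
python3 -m crank '[[0.008,0.003,0.0055,0,0,0,0.82],[0.015,0.003,0.0105,0,0,0,0.82],[0.019,0.003,0.013,0,0,0,0.82],[0.022,0.003,0.015,0,0,0,0.82],[0.025,0.003,0.017,0,0,0,0.82]]'; python3 -m crank '[[0.004,0,0.003,0,0,0,0.82],[0.009,0,0.006,0,0,0,0.82],[0.014,0,0.0095,0,0,0,0.82],[0.019,0,0.013,0,0,0,0.82],[0.024,0,0.0165,0,0,0,0.82]]'
python3 - <<'E'
from m import *
need((400,150,33),PSI+np.pi/2,.6)
t=cams.grab_frame("top");s=cams.grab_frame("scene")
ct=cap(t,(120,240,180,265));cs=cap(s,(200,330,140,215));print(ct,cs)
print("tri",tri(t,ct[1],s,cs[1]))
cv2.imwrite("pics/s3.png",cv2.cvtColor(np.vstack([cv2.resize(f["image"][a:a+130,b:b+220],None,fx=2.3,fy=2.3) for f,a,b in((t,160,90),(s,150,180))]),cv2.COLOR_RGB2BGR))
E
```

```text
clock: 2.8
eef_pos: [416.3, 177.6, 34.0]
tcp_rot: [3.14, -0.599, 1.898]
contact_force: [2.2, -2.3, 2.2]
opening: 0.179
grasp_force: 1.5
clock: 3.3
eef_pos: [406.4, 205.3, 33.3]
tcp_rot: [-3.141, -0.6, 1.897]
contact_force: [1.7, -3.2, 3.6]
opening: 0.182
grasp_force: 2.1
pos [406.4 205.3  33.3] F [ 1.7 -3.2  3.6] t 3.3 open 0.182466524275414 q [ 0.07  0.57  2.13  0.84  0.82 -0.97]
need [-0.0417 -0.0238 -0.0281] [ 0.002 -0.    -0.003]Traceback (most recent call last):
  File "<stdin>", line 4, in <module>
  File "m.py", line 6, in cap
    n,l,s,c=cv2.connectedComponentsWithStats(k); i=1+np.argmax(s[1:,4]); return s[i],c[i]
                                                     ~~~~~~~~~^^^^^^^^^
    return _wrapfunc(a, 'argmax', axis=axis, out=out, **kwds)
    return bound(*args, **kwds)
ValueError: attempt to get argmax of an empty sequence
```

Run:
```python
from m import *
t=cams.grab_frame("top");s=cams.grab_frame("scene")
try: print(cap(s,(200,330,140,215)))
except Exception as e: print(e)
cv2.imwrite("pics/s3.png",cv2.cvtColor(np.vstack([cv2.resize(f["image"][a:a+130,b:b+220],None,fx=2.3,fy=2.3) for f,a,b in((t,160,90),(s,150,180))]),cv2.COLOR_RGB2BGR))
```

```text
(array([278, 164,  18,  15, 194], dtype=int32), array([286.68041237, 170.22680412]))
```

View pics/s3.png

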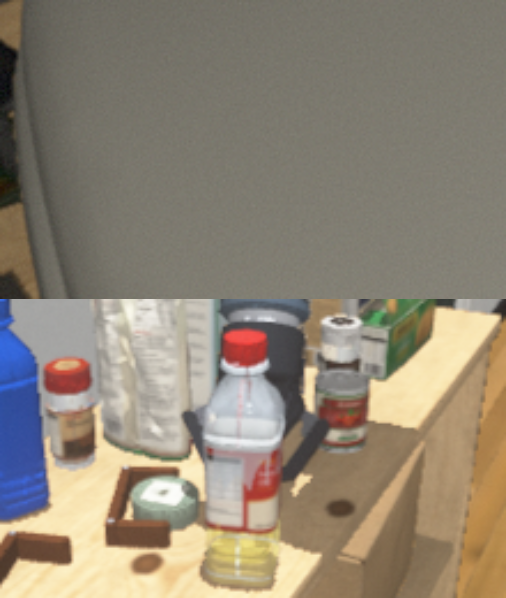

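The arm hides the top view. The scene view shows the bottle upright and sliding, with its cap at (287,170). From here I'll track the cap in the scene view at its known height.

```bash
cat >> m.py <<'E'
def bot(roi=(180,330,140,260)):
    s=cams.grab_frame("scene"); c=cap(s,roi); P=onz(s,*c[1],198.5)
    d=P-np.array([518,358.5,198.5]); print("bottle",P[:2].round(1),"holder frame",(d@EX).round(1),(d@EY).round(1))
E
python3 -m crank '[[0.005,0,0.0035,0,0,0,0.82],[0.01,0,0.007,0,0,0,0.82],[0.015,0,0.0105,0,0,0,0.82],[0.02,0,0.014,0,0,0,0.82],[0.025,0,0.0172,0,0,0,0.82]]';python3 - <<'E'
from m import *
need((400,150,33),PSI+np.pi/2,.6);bot()
E
```

```text
clock: 4.0
eef_pos: [396.5, 234.1, 33.2]
tcp_rot: [-3.141, -0.6, 1.897]
contact_force: [0.9, -2.1, -0.6]
opening: 0.181
grasp_force: 0.9
pos [396.5 234.1  33.2] F [ 0.9 -2.1 -0.6] t 4.0 open 0.1814731866791349 q [ 0.13  0.57  2.14  0.89  0.79 -0.95]
need [-0.0668 -0.0237 -0.0455] [ 0.001 -0.    -0.003]
bottle [378.1 277.5] holder frame -158.6 -31.3
```

```bash
python3 -m crank '[[0.005,0,0.0035,0,0,0,0.82],[0.01,0,0.007,0,0,0,0.82],[0.015,0,0.0105,0,0,0,0.82],[0.02,0,0.014,0,0,0,0.82],[0.0245,0,0.0168,0,0,0,0.82]]';python3 - <<'E'
from m import *
bot();need((400,150,33),PSI+np.pi/2,.6)
E
```

```text
clock: 4.55
eef_pos: [387.1, 262.3, 33.1]
tcp_rot: [-3.141, -0.6, 1.897]
contact_force: [0.6, -1.6, -1.5]
opening: 0.181
grasp_force: 0.9
bottle [368.6 305.7] holder frame -158.5 -1.5
pos [386.7 262.7  33.3] F [ 0.3 -1.   0.2] t 4.6 open 0.17709850683482167 q [ 0.2   0.56  2.15  0.94  0.77 -0.94]
need [-0.0917 -0.0236 -0.0625] [ 0.001 -0.001 -0.003]
```

```bash
python3 -m crank '[[-0.01,0,-0.007,0,0,0,0.82],[-0.025,0,-0.017,0,0,0,0.82],[-0.042,0,-0.029,0,0,0,0.82],[-0.025,0,-0.07,0,0,0,0.82],[0,0,-0.11,0,0,0,0.82]]';python3 -m crank '[[0.025,0,-0.036,0,0,0,0.82],[0.05,0,-0.074,0,0,0,0.82],[0.075,0,-0.11,0,0,0,0.82],[0.09,0,-0.13,0,0,0,0.82],[0.09,0,-0.13,0,0,0,0.82]]';python3 - <<'E'
from m import *
bot();need((300,270,290),PSI,.6)
E
```

```text
clock: 5.1
eef_pos: [406.8, 200.9, 123.5]
tcp_rot: [-3.135, -0.6, 1.892]
contact_force: [1.3, 0.6, 0.2]
opening: 0.18
grasp_force: 0.0
clock: 5.6
eef_pos: [408.8, 203.1, 285.5]
tcp_rot: [3.135, -0.598, 1.9]
contact_force: [0.6, -0.5, 0.3]
opening: 0.18
grasp_force: 0.0
bottle [368.9 306. ] holder frame -158.1 -1.3
pos [407.9 203.  283.4] F [ 0. -0. -0.] t 5.65 open 0.18431549332498573 q [ 0.06  0.13  1.98  0.61  1.26 -0.53]
need [ 0.0848 -0.0807  0.0496] [-8.820e-01 -1.000e-03  1.295e+00]
```

```bash
python3 -m crank '[[0.008,-0.008,0.005,-0.08,0,0.118,0.82],[0.016,-0.016,0.01,-0.16,0,0.236,0.82],[0.024,-0.024,0.015,-0.24,0,0.354,0.82],[0.032,-0.032,0.02,-0.32,0,0.472,0.82],[0.04,-0.04,0.025,-0.4,0,0.59,0.82]]';python3 - <<'E'
from m import *
need((300,270,290),PSI,.6)
E
```

```text
clock: 6.15
eef_pos: [353.1, 234.5, 282.2]
tcp_rot: [-3.135, -0.597, 1.173]
contact_force: [-0.2, -0.6, 0.1]
opening: 0.184
grasp_force: 0.0
pos [353.1 234.5 282.2] F [-0.2 -0.6  0.1] t 6.15 open 0.18422612875428498 q [ 0.22 -0.18  2.29  0.7   0.8   0.18]
need [ 0.0145 -0.0627  0.0008] [-0.482  0.005  0.697]
```

```bash
python3 -m crank '[[0.003,-0.01,0,-0.08,0,0.118,0.82],[0.006,-0.022,0,-0.16,0,0.236,0.82],[0.009,-0.036,0,-0.24,0,0.354,0.82],[0.011,-0.05,0,-0.32,0,0.472,0.82],[0.0145,-0.062,0.001,-0.4,0.003,0.59,0.82]]';python3 - <<'E'
from m import *
need((297,281,150),PSI,.6)
E
```

```text
clock: 6.65
eef_pos: [312.2, 256.7, 283.0]
tcp_rot: [-3.14, -0.556, 0.783]
contact_force: [-0.1, -0.9, -0.8]
opening: 0.181
grasp_force: 0.0
pos [312.2 256.7 283. ] F [-0.1 -0.9 -0.8] t 6.65 open 0.18122827392708285 q [ 0.61 -0.32  2.36  0.17  0.56  1.28]
need [-0.0648 -0.0278  0.1164] [-0.249  0.044  0.379]
```

```bash
python3 -m crank '[[-0.006,-0.003,0.008,-0.05,0.009,0.076,0.82],[-0.012,-0.006,0.016,-0.1,0.018,0.15,0.82],[-0.018,-0.01,0.024,-0.15,0.026,0.227,0.82],[-0.024,-0.015,0.032,-0.2,0.035,0.303,0.82],[-0.03,-0.028,0.04,-0.249,0.044,0.379,0.82]]';python3 - <<'E'
from m import *
need((297,281,100),PSI,.6)
E
```

```text
clock: 7.15
eef_pos: [297.0, 261.9, 242.7]
tcp_rot: [3.128, -0.559, 0.483]
contact_force: [0.5, -1.0, -0.9]
opening: 0.18
grasp_force: 0.0
pos [297.  261.9 242.7] F [ 0.5 -1.  -0.9] t 7.15 open 0.1801225447238731 q [ 0.91 -0.25  2.42 -0.49  0.51  2.38]
need [-0.0682 -0.0186  0.1255] [-0.07   0.04   0.128]
```

```bash
python3 -m crank '[[-0.014,-0.006,0.025,-0.023,0.013,0.043,0.82],[-0.028,-0.012,0.05,-0.046,0.026,0.086,0.82],[-0.042,-0.018,0.075,-0.07,0.04,0.128,0.82],[-0.055,-0.018,0.1,-0.07,0.04,0.128,0.82],[-0.068,-0.018,0.125,-0.07,0.04,0.128,0.82]]';python3 - <<'E'
from m import *
need((297,281,33),PSI,.6);bot()
E
```

```text
clock: 7.65
eef_pos: [313.4, 267.5, 157.0]
tcp_rot: [-3.133, -0.536, 0.349]
contact_force: [-0.4, -0.2, -0.3]
opening: 0.182
grasp_force: 0.0
pos [313.4 267.5 157. ] F [-0.4 -0.2 -0.3] t 7.65 open 0.18165516768227788 q [ 0.91  0.01  2.47 -0.97  0.33  3.02]
need [-0.0726 -0.0174  0.1012] [-0.019  0.064  0.015]
bottle [369.1 305.3] holder frame -158.1 -2.1
```

The last joint runs into its limit in this posture. I'll lean the hand diagonally instead, partly forward and partly left, which keeps the wrist clear of its limits. The finger row stays square to the push direction.

```bash
cat >> h.py <<'E'
def needc(c,z,az=1.2,th=.85,org=(518,358.5)):
    """TCP at holder-frame offset c, height z; tool axis azimuth az, tilt th; tool y square to EX"""
    from rig import r
    a=np.array([np.sin(th)*np.cos(az),np.sin(th)*np.sin(az),-np.cos(th)])
    y=np.cross(a,EX/np.linalg.norm(EX)); y/=np.linalg.norm(y); Rt=R.from_matrix(np.c_[np.cross(y,a),y,a])
    s=r.sense(); R0=R.from_euler("xyz",s["tcp_rot"]); P=np.array([*org,0])+c[0]*EX+c[1]*EY+[0,0,z]; e=s["eef_pos"]-[*org,0]
    print("x",Rt.as_matrix()[:,0].round(2),"y",y.round(2),"hf",(e@EX).round(1),(e@EY).round(1),e[2].round(1),"F",s["contact_force"].round(1),"t",round(s["clock"],2),"q",s["qpos"].round(2))
    print("need",R0.inv().apply(P-s["eef_pos"]).round(1),(R0.inv()*Rt).as_rotvec().round(3),"| EX,EY,UP in tool",[R0.inv().apply(v).round(3) for v in (EX,EY,np.array([0,0,1.]))])
E
python3 - <<'E'
from m import *
needc((-225,-40),240)
E
```

```text
x [ 0.93 -0.02  0.37] y [ 0.24 -0.71 -0.66] hf -222.4 -20.2 157.0 F [-0.7 -0.3  0.4] t 7.7 q [ 0.91  0.01  2.47 -0.97  0.33  3.02]
need [ 39.9  19.1 -73. ] [ 0.604 -0.022  0.37 ] | EX,EY,UP in tool [array([0.86 , 0.021, 0.511]), array([ 0.014, -1.   ,  0.018]), array([ 0.511, -0.008, -0.86 ])]
```

```bash
python3 -m crank '[[0.013,0.006,-0.024,0.06,0,0.04,0.9],[0.026,0.012,-0.048,0.14,0,0.08,0.95],[0.04,0.019,-0.073,0.24,-0.01,0.15,1],[0.04,0.019,-0.073,0.36,-0.01,0.22,1],[0.04,0.019,-0.073,0.48,-0.02,0.3,1]]';python3 - <<'E'
from m import *
needc((-225,-40),240)
E
```

```text
clock: 8.2
eef_pos: [314.8, 242.4, 218.5]
tcp_rot: [-2.914, -0.475, 0.205]
contact_force: [-0.4, -0.2, 0.4]
opening: 0.002
grasp_force: 0.0
x [ 0.93 -0.02  0.37] y [ 0.24 -0.71 -0.66] hf -229.8 -44.0 218.5 F [-0.4 -0.2  0.4] t 8.2 q [ 0.64 -0.21  2.44  0.05  0.38  1.91]
need [ 13.6  -8.4 -15.7] [0.46  0.011 0.229] | EX,EY,UP in tool [array([ 0.882, -0.019,  0.47 ]), array([-0.111, -0.979,  0.168]), array([ 0.457, -0.201, -0.866])]
```

J4 is coming up and J6 is unwinding, as wanted.

```bash
python3 -m crank '[[0.004,-0.003,-0.005,0.09,0,0.045,1],[0.008,-0.006,-0.01,0.19,0,0.09,1],[0.013,-0.008,-0.015,0.3,0.01,0.15,1],[0.013,-0.008,-0.015,0.4,0.01,0.2,1],[0.013,-0.008,-0.015,0.46,0.01,0.23,1]]';python3 - <<'E'
from m import *
needc((-235,-2),60)
E
```

```text
clock: 8.7
eef_pos: [313.9, 246.8, 234.4]
tcp_rot: [-2.526, -0.386, 0.049]
contact_force: [-1.4, 0.5, -1.0]
opening: 0.001
grasp_force: 0.0
x [ 0.93 -0.02  0.37] y [ 0.24 -0.71 -0.66] hf -229.2 -39.5 234.4 F [-1.4  0.5 -1. ] t 8.7 q [ 0.24 -0.17  2.48  1.06  0.63  0.81]
need [-80.4  61.7 146.9] [0.142 0.032 0.056] | EX,EY,UP in tool [array([ 0.89 , -0.017,  0.455]), array([-0.257, -0.845,  0.47 ]), array([ 0.376, -0.535, -0.756])]
```

```bash
python3 -m crank '[[-0.016,0.012,0.03,0.05,0.01,0.02,1],[-0.032,0.025,0.06,0.1,0.02,0.04,1],[-0.048,0.037,0.09,0.142,0.032,0.056,1],[-0.064,0.05,0.118,0.142,0.032,0.056,1],[-0.08,0.062,0.147,0.142,0.032,0.056,1]]';python3 - <<'E'
from m import *
bot();needc((-225,-2),33)
f=cams.grab_frame("scene");cv2.imwrite("pics/s4.png",cv2.cvtColor(cv2.resize(f["image"][130:330,150:420],None,fx=2.6,fy=2.6),cv2.COLOR_RGB2BGR))
E
```

```text
clock: 9.2
eef_pos: [298.5, 277.7, 116.6]
tcp_rot: [-2.352, -0.363, -0.01]
contact_force: [0.3, -0.3, 0.3]
opening: -0.003
grasp_force: 0.0
bottle [368.9 305.2] holder frame -158.3 -2.1
x [ 0.93 -0.02  0.37] y [ 0.24 -0.71 -0.66] hf -236.1 -5.6 110.1 F [-1.5 -0.4 -0.5] t 9.25 q [ 0.22  0.37  2.62  2.01  0.78 -0.31]
need [-18.1  48.2  58.5] [-0.005  0.021 -0.005] | EX,EY,UP in tool [array([ 0.885, -0.002,  0.466]), array([-0.309, -0.75 ,  0.584]), array([ 0.348, -0.661, -0.664])]
```

View pics/s4.png

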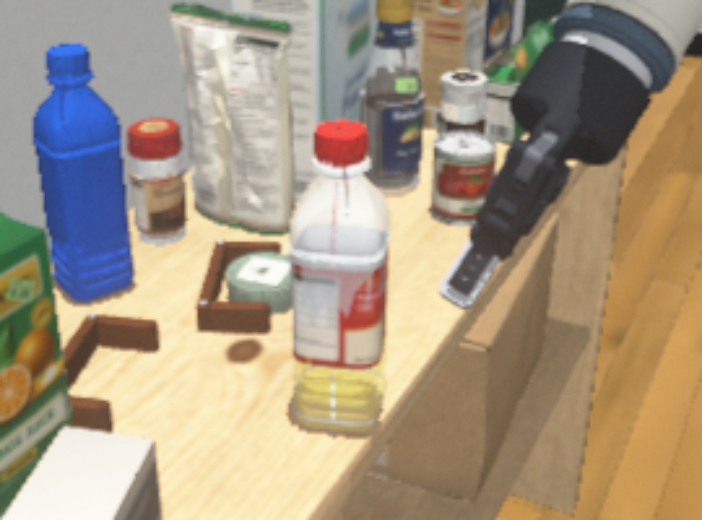

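The view shows the hand in front of the robot-side face of the bottle, with the fingertips at crop (470,280), the bottle upright and nothing in between.

```bash
python3 -m crank '[[0.01,0.005,0.01,0,0.01,0,1],[0.007,0.015,0.022,0,0.02,0,1],[0,0.028,0.037,0,0.02,0,1],[-0.006,0.038,0.05,0,0.02,0,1],[-0.0115,0.048,0.062,0,0.02,0,1]]';python3 - <<'E'
from m import *
bot();needc((-217,-2),33)
E
```

```text
clock: 9.8
eef_pos: [314.9, 289.4, 41.9]
tcp_rot: [-2.342, -0.375, -0.023]
contact_force: [0.4, 0.2, -0.4]
opening: 0.001
grasp_force: 0.0
bottle [368.8 305.6] holder frame -158.3 -1.7
x [ 0.93 -0.02  0.37] y [ 0.24 -0.71 -0.66] hf -214.7 0.3 40.0 F [ 0.8 -0.4 -1.1] t 9.85 q [ 0.25  0.69  2.59  2.27  0.95 -0.64]
need [-3.8  6.4  2.1] [-0.014 -0.002 -0.002] | EX,EY,UP in tool [array([0.874, 0.005, 0.486]), array([-0.321, -0.746,  0.584]), array([ 0.365, -0.666, -0.65 ])]
```

```bash
python3 -m crank '[[0,0,0,0,0,0,1],[0,0,0,0,0,0,1]]';python3 - <<'E'
from m import *
bot();needc((-217,-2),33)
E
```

```text
clock: 10.05
eef_pos: [314.3, 288.9, 41.9]
tcp_rot: [-2.345, -0.375, -0.022]
contact_force: [0.1, 0.5, 0.7]
opening: 0.002
grasp_force: 0.0
bottle [368.9 305.8] holder frame -158.2 -1.6
x [ 0.93 -0.02  0.37] y [ 0.24 -0.71 -0.66] hf -215.2 -0.0 41.8 F [-0.1 -0.4 -0.4] t 10.1 q [ 0.25  0.68  2.59  2.27  0.95 -0.64]
need [-4.2  7.4  3.7] [-0.013 -0.003 -0.001] | EX,EY,UP in tool [array([0.873, 0.006, 0.487]), array([-0.32 , -0.747,  0.583]), array([ 0.367, -0.665, -0.65 ])]
```

Lower it the last 8 mm, then start the forward push (EX in tool axes ≈ 0.875, 0, 0.484).

```bash
python3 -m crank '[[-0.002,0.004,0.002,-0.013,0,0,1],[-0.004,0.0075,0.004,-0.013,0,0,1],[-0.004,0.0075,0.004,-0.013,0,0,1]]';python3 -m crank '[[0.004,0,0.002,0,0,0,1],[0.008,0,0.0045,0,0,0,1],[0.012,0,0.0065,0,0,0,1],[0.016,0,0.009,0,0,0,1],[0.02,0,0.011,0,0,0,1]]';python3 - <<'E'
from m import *
bot();needc((-200,-2),33)
E
```

```text
clock: 10.4
eef_pos: [312.9, 286.0, 30.8]
tcp_rot: [-2.36, -0.374, -0.021]
contact_force: [0.1, -1.2, -0.3]
opening: -0.0
grasp_force: 0.0
clock: 10.9
eef_pos: [334.3, 293.5, 31.0]
tcp_rot: [-2.36, -0.373, -0.02]
contact_force: [-3.4, -0.1, 0.5]
opening: 0.001
grasp_force: 1.3
bottle [375.6 308.9] holder frame -150.8 -0.8
x [ 0.93 -0.02  0.37] y [ 0.24 -0.71 -0.66] hf -193.8 -2.2 31.1 F [-1.7 -0.  -0.7] t 10.95 q [ 0.26  0.69  2.55  2.27  0.91 -0.61]
need [-4.8 -1.4 -4.2] [ 0.002 -0.001 -0.001] | EX,EY,UP in tool [array([ 0.874, -0.002,  0.486]), array([-0.32 , -0.755,  0.573]), array([ 0.366, -0.656, -0.66 ])]
```

```bash
python3 -m crank '[[0.005,-0.0005,0.0023,0,0,0,1],[0.0107,-0.001,0.0047,0,0,0,1],[0.016,-0.0013,0.0074,0,0,0,1],[0.0215,-0.0013,0.0104,0,0,0,1],[0.0268,-0.0013,0.0133,0,0,0,1]]';python3 - <<'E'
from m import *
bot();needc((-160,-2),33)
E
```

```text
clock: 11.45
eef_pos: [363.5, 303.3, 32.9]
tcp_rot: [-2.36, -0.374, -0.021]
contact_force: [-1.5, 0.1, 0.5]
opening: -0.003
grasp_force: 0.8
bottle [413.5 314.9] holder frame -113.0 -7.4
x [ 0.93 -0.02  0.37] y [ 0.24 -0.71 -0.66] hf -162.8 -2.3 33.1 F [-0.8  0.4  1.1] t 11.5 q [ 0.27  0.67  2.49  2.22  0.86 -0.53]
need [ 2.4 -0.1  1.6] [ 0.001 -0.003 -0.001] | EX,EY,UP in tool [array([ 0.873, -0.001,  0.487]), array([-0.32 , -0.755,  0.572]), array([ 0.367, -0.656, -0.66 ])]
```

Run:
```python
from m import *
bot()
f=cams.grab_frame("scene");t=cams.grab_frame("top")
a=cv2.resize(f["image"][150:290,200:350],None,fx=3.4,fy=3.4);b=cv2.resize(t["image"][150:270,90:300],None,fx=1.2,fy=1.2)
o=np.zeros((a.shape[0],a.shape[1]+b.shape[1],3),np.uint8);o[:a.shape[0],:a.shape[1]]=a;o[:b.shape[0],a.shape[1]:]=b
cv2.imwrite("pics/s5.png",cv2.cvtColor(o,cv2.COLOR_RGB2BGR));print(o.shape)
```

```text
bottle [415.4 315.3] holder frame -111.1 -7.6
(476, 762, 3)
```

View pics/s5.png

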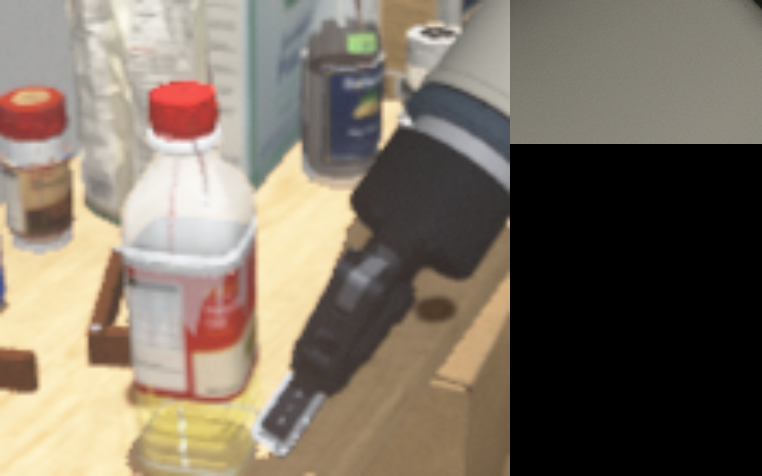

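The bottle may be rocking slightly. I'll hold for a moment and remeasure the cap.

```bash
python3 -m crank '[[0,0,0,0,0,0,1],[0,0,0,0,0,0,1],[0,0,0,0,0,0,1],[0,0,0,0,0,0,1],[0,0,0,0,0,0,1]]';python3 - <<'E'
from m import *
bot();needc((-160,-2),33)
f=cams.grab_frame("scene")
for P in ((413.5,315),(406,312)): print(P,proj(f,(*P,0)),proj(f,(*P,198.5)))
h=cv2.cvtColor(f["image"],cv2.COLOR_RGB2HSV)
m=(h[...,0]>22)&(h[...,0]<34)&(h[...,1]>120); m[:255]=0;m[310:]=0;m[:,:225]=0;m[:,285:]=0
y,x=np.nonzero(m);print(len(x),[(yy,x[y==yy].min(),x[y==yy].max()) for yy in np.unique(y)][::2])
E
```

```text
clock: 12.15
eef_pos: [362.9, 303.0, 32.8]
tcp_rot: [-2.36, -0.374, -0.021]
contact_force: [-0.1, 0.3, 0.5]
opening: -0.001
grasp_force: 0.0
bottle [407.3 315.7] holder frame -118.6 -4.6
x [ 0.93 -0.02  0.37] y [ 0.24 -0.71 -0.66] hf -164.7 -2.2 32.8 F [-0.8  0.9 -0.3] t 12.2 q [ 0.27  0.67  2.49  2.22  0.86 -0.53]
need [ 4.2 -0.3  2.3] [ 0.002 -0.001 -0.002] | EX,EY,UP in tool [array([ 0.874, -0.002,  0.486]), array([-0.32 , -0.755,  0.572]), array([ 0.365, -0.656, -0.661])]
(413.5, 315) [255.93869085 282.88698754] [253.20748706 180.66259649]
(406, 312) [260.37932039 283.23401983] [258.27563294 180.86031026]
179 [(np.int64(267), np.int64(245), np.int64(246)), (np.int64(269), np.int64(244), np.int64(258)), (np.int64(271), np.int64(249), np.int64(257)), (np.int64(273), np.int64(248), np.int64(266)), (np.int64(275), np.int64(245), np.int64(270)), (np.int64(277), np.int64(247), np.int64(269)), (np.int64(279), np.int64(249), np.int64(267)), (np.int64(281), np.int64(258), np.int64(265))]
```

It was a small rock that has died out. The cause is that my contact point is about 12 mm left of the bottle's centre, because the lean offsets the fingertips. I'll back off, shift right, then push more gently.

```bash
python3 -m crank '[[-0.004,0,-0.002,0,0,0,1],[-0.007,0,-0.004,0,0,0,1],[-0.005,0.005,-0.008,0,0,0,1],[-0.003,0.01,-0.0115,0,0,0,1],[-0.003,0.01,-0.0115,0,0,0,1]]';python3 - <<'E'
from m import *
bot();needc((-170,-16),33)
E
python3 -m crank '[[0.002,0,0.001,0,0,0,1],[0.004,0,0.002,0,0,0,1],[0.006,0,0.0033,0,0,0,1],[0.008,0,0.0044,0,0,0,1],[0.010,0,0.0055,0,0,0,1]]';python3 -m crank '[[0.002,0,0.001,0,0,0,1],[0.004,0,0.0022,0,0,0,1],[0.006,0,0.0033,0,0,0,1],[0.0085,0,0.0047,0,0,0,1],[0.011,0,0.0061,0,0,0,1]]';python3 - <<'E'
from m import *
bot();needc((-160,-16),33)
E
```

```text
clock: 12.75
eef_pos: [360.0, 287.1, 32.7]
tcp_rot: [-2.36, -0.374, -0.022]
contact_force: [-0.3, -0.7, -0.0]
opening: -0.005
grasp_force: 0.0
bottle [407.5 315.4] holder frame -118.5 -5.0
x [ 0.93 -0.02  0.37] y [ 0.24 -0.71 -0.66] hf -172.5 -16.1 32.8 F [-0.8  0.4 -0.4] t 12.8 q [ 0.22  0.67  2.5   2.19  0.87 -0.55]
need [ 2.2 -0.3  1.1] [ 0.002 -0.002 -0.002] | EX,EY,UP in tool [array([ 0.874, -0.003,  0.487]), array([-0.321, -0.755,  0.572]), array([ 0.366, -0.656, -0.661])]
clock: 13.3
eef_pos: [369.7, 291.7, 32.7]
tcp_rot: [-2.36, -0.373, -0.02]
contact_force: [-3.0, -1.1, 1.4]
opening: 0.002
grasp_force: 1.5
clock: 13.8
eef_pos: [382.3, 295.7, 32.7]
tcp_rot: [-2.36, -0.374, -0.021]
contact_force: [-2.0, -1.7, -0.2]
opening: -0.001
grasp_force: 1.2
bottle [421.  322.5] holder frame -103.4 -2.7
x [ 0.93 -0.02  0.37] y [ 0.24 -0.71 -0.66] hf -148.1 -15.5 32.8 F [-1.5 -1.7 -1. ] t 13.85 q [ 0.23  0.66  2.46  2.16  0.84 -0.48]
need [-10.2   0.3  -6.2] [ 0.002 -0.002 -0.001] | EX,EY,UP in tool [array([ 0.874, -0.002,  0.486]), array([-0.32 , -0.755,  0.572]), array([ 0.366, -0.656, -0.66 ])]
```

```bash
python3 -m crank '[[0.002,0,0.001,0,0,0,1],[0.0045,0,0.0025,0,0,0,1],[0.007,0,0.0039,0,0,0,1],[0.0095,0,0.0053,0,0,0,1],[0.012,0,0.0067,0,0,0,1]]';python3 -m crank '[[0.0025,0,0.0014,0,0,0,1],[0.005,0,0.0028,0,0,0,1],[0.0075,0,0.0042,0,0,0,1],[0.0095,0,0.0053,0,0,0,1],[0.011,0,0.0061,0,0,0,1]]';python3 - <<'E'
from m import *
bot();needc((-120,-16),33)
f=cams.grab_frame("scene")
a=cv2.resize(f["image"][150:310,170:340],None,fx=3.5,fy=3.5)
cv2.imwrite("pics/s6.png",cv2.cvtColor(a,cv2.COLOR_RGB2BGR))
E
```

```text
clock: 14.35
eef_pos: [395.4, 300.2, 32.7]
tcp_rot: [-2.36, -0.374, -0.021]
contact_force: [-1.4, -1.8, -0.6]
opening: 0.001
grasp_force: 1.1
clock: 14.85
eef_pos: [407.2, 304.2, 32.7]
tcp_rot: [-2.36, -0.374, -0.021]
contact_force: [-1.6, -1.1, -0.2]
opening: -0.001
grasp_force: 1.1
bottle [444.3 334.4] holder frame -77.5 1.1
x [ 0.93 -0.02  0.37] y [ 0.24 -0.71 -0.66] hf -122.1 -15.5 32.8 F [-1.5 -1.1  0. ] t 14.9 q [ 0.24  0.66  2.4   2.12  0.81 -0.42]
need [2.1 0.2 0.6] [ 0.002 -0.002 -0.001] | EX,EY,UP in tool [array([ 0.874, -0.002,  0.486]), array([-0.32 , -0.755,  0.572]), array([ 0.366, -0.656, -0.661])]
```

View pics/s6.png

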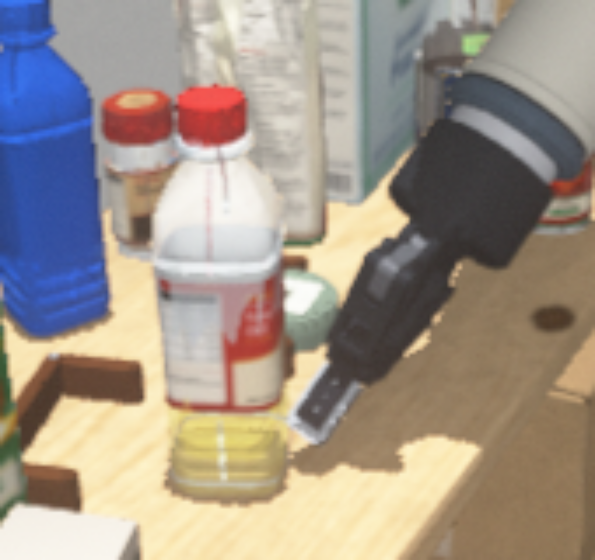

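Run:
```python
from m import *
f=cams.grab_frame("scene");g=cv2.cvtColor(f["image"],cv2.COLOR_RGB2GRAY)
for z,a,b in ((140,(190,280),(268,275)),(48,(190,408),(268,406)),(0,(203,497),(272,492))):
    A,B=[onz(f,170+u/3.5,150+v/3.5,z)[:2] for u,v in (a,b)]; e=A-B; print(z,A.round(),B.round(),np.linalg.norm(e).round(1),"edge yaw",np.arctan2(e[1],e[0]).round(3))
a=cv2.resize(f["image"][205:300,205:260],None,fx=6.3,fy=6.3,interpolation=2)
t=np.array([proj(f,(444+29*np.cos(.33+1.571*k)-0*k,334+29*np.sin(.33+1.571*k),140)) for k in range(4)]).round(1);print(t)
cv2.imwrite("pics/s7.png",cv2.cvtColor(a,cv2.COLOR_RGB2BGR))
```

```text
140 [426. 383.] [398. 363.] 33.9 edge yaw 0.625
48 [451. 356.] [418. 336.] 38.1 edge yaw 0.546
0 [443. 360.] [415. 341.] 34.4 edge yaw 0.618
[[215.2 213. ]
 [227.4 222.7]
 [249.4 215.7]
 [236.6 206.6]]
```

View pics/s7.png

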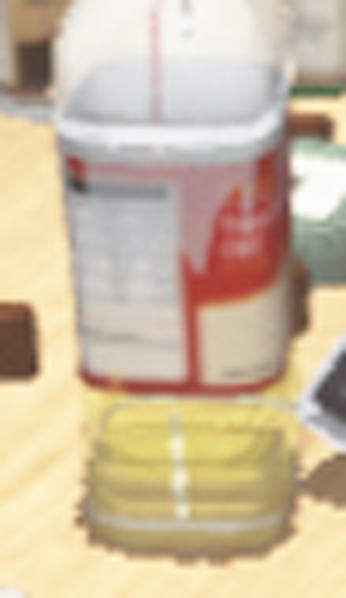

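The base and shoulder edges show the bottle upright but turned about 0.25 rad counter-clockwise from the holder. I'll back off, shift left and push left of centre, which squares it clockwise.

```bash
python3 -m crank '[[-0.004,0,-0.002,0,0,0,1],[-0.0105,0,-0.0058,0,0,0,1],[-0.012,-0.004,-0.003,0,0,0,1],[-0.0135,-0.0075,0,0,0,0,1],[-0.0153,-0.0113,0.0028,0,0,0,1]]';python3 -m crank '[[0.002,0,0.001,0,0,0,1],[0.004,0,0.0022,0,0,0,1],[0.006,0,0.0033,0,0,0,1],[0.008,0,0.0044,0,0,0,1],[0.010,0,0.0056,0,0,0,1]]';python3 -m crank '[[0.002,0,0.001,0,0,0,1],[0.004,0,0.0022,0,0,0,1],[0.006,0,0.0033,0,0,0,1],[0.008,0,0.0044,0,0,0,1],[0.010,0,0.0056,0,0,0,1]]';python3 - <<'E'
from m import *
bot();needc((-120,-16),33)
E
```

```text
clock: 15.5
eef_pos: [390.8, 315.0, 32.7]
tcp_rot: [-2.36, -0.374, -0.021]
contact_force: [0.6, 0.3, -0.3]
opening: 0.001
grasp_force: 0.0
clock: 16.0
eef_pos: [401.6, 318.1, 32.6]
tcp_rot: [-2.36, -0.374, -0.02]
contact_force: [-3.3, -1.2, 1.3]
opening: 0.001
grasp_force: 1.5
clock: 16.5
eef_pos: [412.6, 322.0, 32.6]
tcp_rot: [-2.36, -0.374, -0.021]
contact_force: [-3.0, -0.4, 1.1]
opening: -0.0
grasp_force: 1.6
bottle [457.7 337.1] holder frame -64.0 -0.7
x [ 0.93 -0.02  0.37] y [ 0.24 -0.71 -0.66] hf -111.0 -0.4 32.7 F [-2.  -0.1  0.3] t 16.55 q [ 0.28  0.66  2.38  2.15  0.79 -0.4 ]
need [ -2.7  11.6 -13.5] [ 0.002 -0.002 -0.001] | EX,EY,UP in tool [array([ 0.874, -0.002,  0.486]), array([-0.32 , -0.755,  0.572]), array([ 0.366, -0.656, -0.66 ])]
```

```bash
cat >> m.py <<'E'
def yaw():
    s=cams.grab_frame("scene"); c=cap(s,(150,330,140,260))[1]; P=onz(s,*c,198.5)[:2]
    h=cv2.cvtColor(s["image"],cv2.COLOR_RGB2HSV).astype(int); m=((h[...,0]<8)|(h[...,0]>170))&(h[...,1]>110)
    x0,y0=proj(s,(*P,40)); pts=[]
    for u in range(int(x0)-24,int(x0)+25):
        v=np.nonzero(m[int(y0)-35:int(y0)+25,u])[0]
        if len(v): pts.append((u,v.max()+int(y0)-35))
    print("low red",[(int(u-x0),int(v)) for u,v in pts][::3])
    W=np.array([onz(s,u,v,48)[:2] for u,v in pts if abs(u-x0)<11]); d=cv2.fitLine(W.astype(np.float32),cv2.DIST_HUBER,0,.1,.01).ravel()[:2]
    a=np.arctan2(d[1],d[0]); print("face yaw",round(float((a+np.pi/4)%(np.pi/2)-np.pi/4),3),"n",len(W))
E
python3 -m crank '[[0.002,0,0.001,0,0,0,1],[0.004,0,0.0022,0,0,0,1],[0.006,0,0.0033,0,0,0,1],[0.008,0,0.0044,0,0,0,1],[0.010,0,0.0056,0,0,0,1]]';python3 - <<'E'
from m import *
bot();yaw();needc((-100,-0),33)
E
```

```text
clock: 17.05
eef_pos: [423.5, 325.7, 32.5]
tcp_rot: [-2.36, -0.374, -0.021]
contact_force: [-3.5, -0.6, 2.9]
opening: 0.002
grasp_force: 1.7
bottle [468.5 337.7] holder frame -53.6 -3.7
low red [(-19, 229), (-15, 262), (-10, 263), (-7, 263), (-4, 264), (-1, 264), (1, 264), (4, 264), (7, 264), (10, 263), (13, 243), (16, 237)]
face yaw 0.449 n 22
x [ 0.93 -0.02  0.37] y [ 0.24 -0.71 -0.66] hf -99.6 -0.5 32.6 F [-1.2 -0.5  0.4] t 17.15 q [ 0.28  0.66  2.36  2.13  0.78 -0.37]
need [-0.3 -0.6 -0.1] [ 0.002 -0.002 -0.001] | EX,EY,UP in tool [array([ 0.874, -0.002,  0.486]), array([-0.32 , -0.755,  0.572]), array([ 0.366, -0.656, -0.66 ])]
```

```bash
python3 -m crank '[[0.002,0,0.001,0,0,0,1],[0.004,0,0.0022,0,0,0,1],[0.006,0,0.0033,0,0,0,1],[0.008,0,0.0044,0,0,0,1],[0.010,0,0.0056,0,0,0,1]]';python3 - <<'E'
from m import *
bot();yaw();needc((-90,-0),33)
E
```

```text
clock: 17.65
eef_pos: [434.3, 329.4, 32.5]
tcp_rot: [-2.36, -0.374, -0.021]
contact_force: [-3.1, -0.7, 2.7]
opening: -0.003
grasp_force: 1.7
bottle [478.9 341.2] holder frame -42.6 -3.7
low red [(-21, 227), (-16, 261), (-11, 262), (-8, 262), (-5, 263), (-2, 263), (0, 263), (3, 263), (6, 263), (9, 262), (12, 241), (15, 236)]
face yaw 0.421 n 22
x [ 0.93 -0.02  0.37] y [ 0.24 -0.71 -0.66] hf -88.2 -0.5 32.6 F [-0.8 -0.   0.3] t 17.75 q [ 0.29  0.66  2.34  2.12  0.77 -0.34]
need [-1.6 -0.6 -0.9] [ 0.002 -0.002 -0.001] | EX,EY,UP in tool [array([ 0.874, -0.002,  0.486]), array([-0.32 , -0.755,  0.572]), array([ 0.366, -0.656, -0.66 ])]
```

```bash
python3 -m crank '[[-0.003,0,-0.0015,0,0,0,1],[-0.0045,0,-0.0025,0,0,0,1],[-0.003,0.003,-0.005,0,0,0,1],[-0.0018,0.006,-0.007,0,0,0,1]]';python3 -m crank '[[0.002,0,0.001,0,0,0,1],[0.004,0,0.0022,0,0,0,1],[0.006,0,0.0033,0,0,0,1],[0.008,0,0.0044,0,0,0,1],[0.010,0,0.0056,0,0,0,1]]';python3 -m crank '[[0.002,0,0.001,0,0,0,1],[0.004,0,0.0022,0,0,0,1],[0.006,0,0.0033,0,0,0,1],[0.008,0,0.0044,0,0,0,1],[0.010,0,0.0056,0,0,0,1]]';python3 -m crank '[[0.002,0,0.001,0,0,0,1],[0.004,0,0.0022,0,0,0,1],[0.006,0,0.0033,0,0,0,1],[0.008,0,0.0044,0,0,0,1],[0.010,0,0.0056,0,0,0,1]]';python3 - <<'E'
from m import *
bot();yaw();needc((-60,-8),33)
E
```

```text
clock: 18.15
eef_pos: [432.1, 319.9, 32.6]
tcp_rot: [-2.36, -0.374, -0.021]
contact_force: [0.3, -0.3, -0.1]
opening: -0.002
grasp_force: 0.0
clock: 18.65
eef_pos: [442.5, 324.1, 32.4]
tcp_rot: [-2.36, -0.374, -0.02]
contact_force: [-3.4, -1.5, 1.1]
opening: -0.002
grasp_force: 1.7
clock: 19.15
eef_pos: [453.8, 327.7, 32.5]
tcp_rot: [-2.36, -0.374, -0.021]
contact_force: [-3.4, -0.7, 2.6]
opening: 0.001
grasp_force: 1.7
clock: 19.65
eef_pos: [464.7, 331.5, 32.4]
tcp_rot: [-2.36, -0.374, -0.021]
contact_force: [-3.9, -1.1, 3.2]
opening: 0.005
grasp_force: 1.9
bottle [505.  354.1] holder frame -13.7 0.1
low red [(-21, 226), (-16, 260), (-11, 260), (-8, 261), (-5, 261), (-2, 262), (0, 262), (3, 262), (6, 262), (9, 261), (12, 241), (15, 235)]
face yaw 0.408 n 22
x [ 0.93 -0.02  0.37] y [ 0.24 -0.71 -0.66] hf -58.8 -8.4 32.5 F [-1.8 -0.5 -0.4] t 19.75 q [ 0.27  0.66  2.28  2.05  0.74 -0.27]
need [-0.9 -0.6 -0.7] [ 0.002 -0.002 -0.001] | EX,EY,UP in tool [array([ 0.874, -0.002,  0.486]), array([-0.32 , -0.755,  0.572]), array([ 0.366, -0.656, -0.66 ])]
```

```bash
python3 -m crank '[[0.002,0,0.001,0,0,0,1],[0.004,0,0.0022,0,0,0,1],[0.006,0,0.0033,0,0,0,1],[0.008,0,0.0044,0,0,0,1],[0.010,0,0.0056,0,0,0,1]]';python3 -m crank '[[0.0005,0,0.0003,0,0,0,1],[0.001,0,0.0006,0,0,0,1]]'; python3 -m crank '[[0.0005,0,0.0003,0,0,0,1],[0.001,0,0.0006,0,0,0,1]]';python3 - <<'E'
from m import *
bot();yaw();needc((-45,-8),33)
E
```

```text
clock: 20.25
eef_pos: [475.5, 335.2, 32.4]
tcp_rot: [-2.36, -0.374, -0.021]
contact_force: [-2.9, -1.5, 2.2]
opening: -0.002
grasp_force: 2.1
clock: 20.45
eef_pos: [476.5, 335.5, 32.3]
tcp_rot: [-2.36, -0.374, -0.021]
contact_force: [-4.1, -1.2, 3.5]
opening: 0.001
grasp_force: 2.2
clock: 20.65
eef_pos: [477.4, 335.9, 32.3]
tcp_rot: [-2.36, -0.374, -0.021]
contact_force: [-4.6, -1.6, 3.0]
opening: -0.002
grasp_force: 2.4
bottle [514.6 357.8] holder frame -3.5 0.5
low red [(-21, 226), (-12, 260), (-9, 260), (-6, 261), (-3, 261), (0, 261), (2, 262), (5, 261), (8, 261), (11, 259), (14, 236)]
face yaw 0.469 n 22
x [ 0.93 -0.02  0.37] y [ 0.24 -0.71 -0.66] hf -45.6 -8.2 32.3 F [-3.5 -1.4  3.7] t 20.75 q [ 0.27  0.67  2.25  2.02  0.73 -0.24]
need [ 0.7 -0.6 -0. ] [ 0.002 -0.001 -0.001] | EX,EY,UP in tool [array([ 0.874, -0.002,  0.485]), array([-0.32 , -0.755,  0.573]), array([ 0.365, -0.656, -0.661])]
```

```bash
for i in 1 2 3; do python3 -m crank '[[0.0005,0,0.0003,0,0,0,1],[0.001,0,0.0006,0,0,0,1]]' | grep -E "eef|contact"; done;python3 - <<'E'
from m import *
bot();yaw();needc((-45,-8),33)
E
```

```text
eef_pos: [478.6, 336.3, 32.3]
contact_force: [-3.8, -1.5, 3.6]
eef_pos: [479.8, 336.7, 32.2]
contact_force: [-3.6, -0.7, 3.3]
eef_pos: [480.9, 337.1, 32.2]
contact_force: [-5.7, -3.1, 5.4]
bottle [516.6 357.6] holder frame -1.7 -0.4
low red [(-22, 226), (-13, 260), (-10, 260), (-7, 260), (-4, 261), (-1, 261), (1, 261), (4, 261), (7, 261), (10, 259), (13, 236)]
face yaw 0.434 n 22
x [ 0.93 -0.02  0.37] y [ 0.24 -0.71 -0.66] hf -42.1 -8.2 32.2 F [-4.2 -1.5  3.7] t 21.45 q [ 0.27  0.67  2.24  2.02  0.73 -0.23]
need [-2.2 -0.7 -1.8] [ 0.002 -0.001 -0.001] | EX,EY,UP in tool [array([ 0.874, -0.002,  0.485]), array([-0.32 , -0.755,  0.572]), array([ 0.365, -0.656, -0.661])]
```

The force has risen from about 4 N to 6 N, so the bottle is meeting the rail. I'll back off a little to see where it rests.

```bash
python3 -m crank '[[-0.002,0,-0.001,0,0,0,1],[-0.004,0,-0.0022,0,0,0,1],[-0.007,0,-0.0039,0,0,0,1],[-0.007,0,-0.0039,0,0,0,1],[-0.007,0,-0.0039,0,0,0,1]]' | grep -E "eef|contact";python3 - <<'E'
from m import *
bot();yaw();needc((-50,-8),33)
E
```

```text
eef_pos: [473.3, 334.5, 32.2]
contact_force: [0.2, -0.7, 0.7]
bottle [516.8 357.7] holder frame -1.3 -0.3
low red [(-22, 226), (-13, 260), (-10, 260), (-7, 260), (-4, 261), (-1, 261), (1, 261), (4, 261), (7, 245), (10, 259), (13, 236)]
face yaw 0.434 n 22
x [ 0.93 -0.02  0.37] y [ 0.24 -0.71 -0.66] hf -49.9 -8.2 32.2 F [ 0.3 -0.1  0.3] t 22.05 q [ 0.27  0.66  2.26  2.03  0.73 -0.25]
need [ 0.1 -0.7 -0.4] [ 0.002 -0.001 -0.001] | EX,EY,UP in tool [array([ 0.874, -0.002,  0.486]), array([-0.32 , -0.755,  0.572]), array([ 0.366, -0.656, -0.661])]
```

Run:
```python
from m import *
s=cams.grab_frame("scene"); c=cap(s,(150,330,140,260)); print(c, [proj(s,(518+k*.946,358.5+k*.324,198.5)).round(1) for k in (-5,0,5)])
h=cv2.cvtColor(s["image"],cv2.COLOR_RGB2HSV).astype(int); m=((h[...,0]<6)|(h[...,0]>174))&(h[...,1]>170)&(h[...,2]>120)
for v in range(168,196,2): print(v,"".join(".#"[int(b)] for b in m[v,175:235]))
print("expected foot px z8",[proj(s,(518+k*.946+29*-.324,358.5+k*.324+29*.946,8)).round(1) for k in (-5,0,5)])
```

```text
(array([173, 172,  18,  15, 220], dtype=int32), array([181.77272727, 178.32727273])) [array([186.8, 178.5]), array([183.9, 178.3]), array([181. , 178.2])]
168 ............................................................
170 ............................................................
172 ...###########..............................................
174 ################............................................
176 ################.......................##...................
178 ################...........#............###.................
180 ################.........###..........##....................
182 ################..............#####.........................
184 ########.#.#................................................
186 ....#..####.................................................
188 ............................................................
190 ............................................................
192 ............................................................
194 ............................................................
expected foot px z8 [array([191.6, 285.2]), array([188.9, 284.9]), array([186.2, 284.6])]
```

The tracking region had clipped the cap; unclipped, the bottle reads +3.6 mm. The contact offset is then a consistent 46 mm. I'll fix the region and press on gently until the force clearly rises.

```bash
sed -i 's/roi=(180,330/roi=(150,330/' m.py; python3 -m crank '[[0.002,0,0.0011,0,0,0,1],[0.004,0,0.0022,0,0,0,1],[0.0055,0,0.003,0,0,0,1],[0.0065,0,0.0036,0,0,0,1],[0.007,0,0.0039,0,0,0,1]]' | grep -E "eef|contact"; for i in 1 2 3; do python3 -m crank '[[0.0005,0,0.0003,0,0,0,1],[0.001,0,0.0006,0,0,0,1]]' | grep -E "eef|contact"; done;python3 - <<'E'
from m import *
bot();yaw();needc((-45,-8),33)
E
```

```text
eef_pos: [480.7, 337.1, 32.1]
contact_force: [-2.3, -1.7, 2.4]
eef_pos: [480.9, 337.3, 32.0]
contact_force: [-6.0, -5.1, 6.8]
eef_pos: [480.9, 337.7, 31.8]
contact_force: [-10.9, -7.3, 8.8]
eef_pos: [481.1, 338.0, 31.8]
contact_force: [-14.6, -10.9, 12.7]
bottle [521.4 360.3] holder frame 3.8 0.6
low red [(-16, 259), (-11, 260), (-8, 260), (-5, 261), (-2, 261), (0, 261), (3, 262), (6, 261), (9, 260), (12, 239), (15, 234)]
face yaw 0.469 n 22
x [ 0.93 -0.02  0.37] y [ 0.24 -0.71 -0.66] hf -41.6 -7.4 31.7 F [-13.3  -7.9  10.5] t 23.3 q [ 0.27  0.67  2.24  2.01  0.73 -0.22]
need [-2.3 -0.4 -2.8] [ 0.001  0.003 -0.002] | EX,EY,UP in tool [array([ 0.876, -0.002,  0.482]), array([-0.318, -0.755,  0.574]), array([ 0.363, -0.656, -0.662])]
```

The force climbs to about 17 N with no travel, so the bottle is firm against the rail. Now I'll draw the hand away and check from above.

```bash
python3 -m crank '[[-0.003,0,-0.0017,0,0,0,1],[-0.008,0,-0.0044,0,0,0,1],[-0.02,0,-0.011,0,0,0,1],[-0.04,0,-0.022,0,0,0,1],[-0.065,0,-0.036,0,0,0,1]]' | grep -E "eef|contact"; python3 -m crank '[[-0.02,-0.012,-0.035,0,0,0,1],[-0.025,-0.036,-0.07,0,0,0,1],[-0.02,-0.07,-0.1,0,0,0,1],[-0.01,-0.1,-0.13,0,0,0,1],[0,-0.13,-0.16,0,0,0,1]]' | grep -E "eef|contact";python3 - <<'E'
from m import *
bot();yaw();needc((-230,-80),250)
E
```

```text
eef_pos: [414.3, 314.3, 32.5]
contact_force: [-0.5, -0.8, -0.6]
eef_pos: [340.2, 296.6, 208.9]
contact_force: [0.2, -0.4, 0.5]
bottle [521.6 359.8] holder frame 3.8 0.1
low red [(-16, 259), (-11, 260), (-8, 260), (-5, 261), (-2, 261), (0, 261), (3, 262), (6, 261), (9, 260), (12, 239), (15, 234)]
face yaw 0.372 n 22
x [ 0.93 -0.02  0.37] y [ 0.24 -0.71 -0.66] hf -186.5 -0.6 212.5 F [0.4 0.5 0.4] t 24.4 q [0.26 0.04 2.48 1.55 0.65 0.35]
need [  1.3  34.7 -91.7] [-0.006 -0.005  0.003] | EX,EY,UP in tool [array([0.872, 0.006, 0.489]), array([-0.319, -0.752,  0.577]), array([ 0.371, -0.659, -0.654])]
```

```bash
python3 -m crank '[[0.02,0.01,-0.045,0,0,0,1],[0.036,0.04,-0.08,0,0,0,1],[0.054,0.075,-0.11,0,0,0,1],[0.07,0.11,-0.137,0,0,0,1],[0.087,0.145,-0.165,0,0,0,1]]' | grep -E "eef|contact"; python3 -m crank '[[0.014,0.034,-0.026,0,0,0,1],[0.028,0.068,-0.052,0,0,0,1],[0.042,0.1,-0.078,0,0,0,1],[0.056,0.135,-0.104,0,0,0,1],[0.07,0.17,-0.13,0,0,0,1]]' | grep -E "eef|contact";python3 - <<'E'
from m import *
t=cams.grab_frame("top");a=cv2.imread("pics/top0.png")[...,::-1].astype(int)
try:
    ct=cap(t,(90,170,170,250));print(ct)
    s=cams.grab_frame("scene");cs=cap(s,(150,330,140,260));P,e=tri(t,ct[1],s,cs[1]);d=P-[518,358.5,P[2]];print("tri",P,e,d@EX,d@EY)
except Exception as e: print(e)
d=(np.abs(t["image"].astype(int)-a).max(2)>28)
for v in range(185,250,2): print(v,"".join(".#"[int(b)] for b in d[v,90:185]))
bot();yaw()
E
```

```text
eef_pos: [411.4, 78.1, 251.9]
contact_force: [0.9, 0.8, 0.6]
eef_pos: [483.2, -135.1, 250.0]
contact_force: [0.8, 0.8, 0.2]
(array([104, 191,  18,  18, 242], dtype=int32), array([112.2231405 , 199.30578512]))
tri [521.504068   360.2570558  198.62625266] 0.5962640224401938 3.8841344071644452 0.5268567531981913
185 ...............................................................................................
187 ...............................................................................................
189 ..............................###########......................................................
191 ..................#########################....................................................
193 ...............##############################..................................................
195 ..............##################################...............................................
197 .............###################################...............................................
199 .............#############################...######.....##...........................
[... 2000 characters left out ...]
..........
241 ...............................................................................................
243 ...............................................................................................
245 ...............................................................................................
247 ...............................................................................................
249 ...............................................................................................
bottle [521.  360.4] holder frame 3.5 0.9
low red [(-16, 259), (-11, 260), (-8, 260), (-5, 261), (-2, 261), (0, 261), (3, 262), (6, 261), (9, 260), (12, 239), (15, 234)]
face yaw 0.381 n 22
```

```bash
cat > y.py <<'E'
from m import *
def suby(im,s,P):
    a=cv2.cvtColor(im,cv2.COLOR_RGB2LAB)[...,1].astype(float); x0,y0=proj(s,(*P,40)); out=[]
    for W in (8,10,11):
        pts=[]
        for u in range(int(round(x0))-W,int(round(x0))+W+1):
            c=a[int(y0)-14:int(y0)+22,u]; g=c[:-1]-c[1:]; i=int(np.argmax(g))
            if 0<i<len(g)-1:
                q=g[i-1]-2*g[i]+g[i+1]; pts.append((u,i+.5+(.5*(g[i-1]-g[i+1])/q if q else 0)+int(y0)-14))
        Wp=np.array([onz(s,u,v,48)[:2] for u,v in pts],np.float32); d=cv2.fitLine(Wp,cv2.DIST_HUBER,0,.1,.01).ravel()[:2]
        out.append(round(float((np.arctan2(d[1],d[0])+np.pi/4)%(np.pi/2)-np.pi/4),3))
    print(out,[(u-int(x0),round(v,1)) for u,v in pts][::3])
E
python3 - <<'E'
from y import *
s=cams.grab_frame("scene")
suby(cv2.imread("pics/scene0.png")[...,::-1].copy(),s,(400,221.5)); 
for i in range(3): suby(cams.grab_frame("scene")["image"],s,(521.5,360.3))
E
```

```text
[0.161, 0.061, 0.03] [(-11, np.float64(240.8)), (-8, np.float64(241.0)), (-5, np.float64(241.7)), (-2, np.float64(242.0)), (1, np.float64(242.6)), (4, np.float64(228.9)), (7, np.float64(228.7)), (10, np.float64(228.1))]
[0.532, 0.518, 0.521] [(-10, np.float64(261.2)), (-7, np.float64(261.6)), (-4, np.float64(262.0)), (-1, np.float64(247.9)), (2, np.float64(247.6)), (5, np.float64(262.6)), (10, np.float64(261.4))]
[0.479, 0.485, 0.477] [(-10, np.float64(261.2)), (-7, np.float64(261.5)), (-4, np.float64(262.0)), (-1, np.float64(247.9)), (2, np.float64(247.6)), (5, np.float64(247.1)), (10, np.float64(261.4))]
[0.518, 0.482, 0.488] [(-10, np.float64(261.2)), (-7, np.float64(261.5)), (-4, np.float64(261.9)), (-1, np.float64(247.8)), (2, np.float64(262.6)), (5, np.float64(247.2)), (10, np.float64(261.3))]
```

Run:
```python
from y import *
s=cams.grab_frame("scene");c=np.array([521.5,360.3]);x0=int(proj(s,(*c,40))[0])
for y in (.2,.33,.45):
    Rz=np.array([[np.cos(y),-np.sin(y)],[np.sin(y),np.cos(y)]])
    p=[proj(s,(*(c+Rz@q),48))-[x0,0] for q in ((29,21),(21,29),(0,29),(-21,29),(-29,21))]
    print(y,np.round(p,1).tolist(),"slope",((p[1]-p[3])[1]/(p[1]-p[3])[0]).round(3))
g=s["image"]; x=cv2.cvtColor(g,cv2.COLOR_RGB2LAB).astype(int)
for v in (250,254,258): print(v,[(u-x0,x[v,u,1]-128,x[v,u,0]) for u in range(x0-26,x0+27,2)])
```

```text
0.2 [[-20.0, 260.3], [-18.4, 263.6], [-7.6, 265.7], [3.3, 267.9], [9.6, 266.1]] slope 0.196
0.33 [[-19.6, 261.7], [-17.1, 264.8], [-5.6, 266.0], [6.0, 267.3], [12.0, 265.0]] slope 0.106
0.45 [[-18.9, 263.0], [-15.7, 265.8], [-3.7, 266.2], [8.4, 266.5], [13.9, 264.0]] slope 0.031
250 [(-26, np.int64(2), np.int64(130)), (-24, np.int64(1), np.int64(105)), (-22, np.int64(1), np.int64(124)), (-20, np.int64(-15), np.int64(93)), (-18, np.int64(-1), np.int64(178)), (-16, np.int64(1), np.int64(198)), (-14, np.int64(1), np.int64(201)), (-12, np.int64(2), np.int64(200)), (-10, np.int64(2), np.int64(203)), (-8, np.int64(2), np.int64(204)), (-6, np.int64(4), np.int64(198)), (-4, np.int64(37), np.int64(118)), (-2, np.int64(6), np.int64(187)), (0, np.int64(0), np.int64(201)), (2, np.int64(0), np.int64(202)), (4, np.int64(1), np.int64(203)), (6, np.int64(0), np.int64(200)), (8, np.int64(1), np.int64(192)), (10, np.int64(1), np.int64(174)), (12, np.int64(1), np.int64(158)), (14, np.int64(0), np.int64(136)), (16, np.int64(2), np.int64(117)), (18, np.int64(8), np.int64(151)), (20, np.int64(-1), np.int6
[... 1289 characters left out ...]
 np.int64(178)), (-12, np.int64(7), np.int64(183)), (-10, np.int64(3), np.int64(194)), (-8, np.int64(2), np.int64(199)), (-6, np.int64(2), np.int64(203)), (-4, np.int64(16), np.int64(158)), (-2, np.int64(18), np.int64(150)), (0, np.int64(1), np.int64(202)), (2, np.int64(0), np.int64(195)), (4, np.int64(0), np.int64(193)), (6, np.int64(1), np.int64(193)), (8, np.int64(1), np.int64(174)), (10, np.int64(2), np.int64(154)), (12, np.int64(11), np.int64(133)), (14, np.int64(4), np.int64(139)), (16, np.int64(-1), np.int64(152)), (18, np.int64(1), np.int64(150)), (20, np.int64(6), np.int64(135)), (22, np.int64(-1), np.int64(231)), (24, np.int64(-1), np.int64(234)), (26, np.int64(-1), np.int64(236))]
```

The label's lower edge has slope 0.093, which gives a yaw of about 0.35 against 0.33 for the holder, so the bottle is square. The cap triangulates at its original height, so it is upright. It is pressed home and the hand is clear.

```bash
python3 -c "
from rig import r,sign_off
s=r.sense();print(s['clock'],s['contact_force'].round(1));print(sign_off())"
```

```text
25.85 [ 0.1  0.8 -0. ]
the job is handed in; nothing more can be done
None
```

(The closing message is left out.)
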